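# Find the full feed tin by tipping and slide it home

### The arm

A 7-joint arm with a two-finger parallel gripper is mounted at the origin on the work surface. World frame = base frame: x ahead of the robot, y to its left, z up, the work surface at z = 0. Lengths are in m, angles in degrees, forces in N, time in s.
With the tool pointing down it reaches from about 0.425 to 0.875 m from the base axis. Payload 4.7 kg.
Tool frame: the origin (TCP) lies at the very end of the fingers, on their centre line; the grasp point (between the pads) lies 19 mm behind it; z points along the fingers, y is the line along which they close (so a half turn about z gives the same grasp; the last joint's range is limited). The gripper opens to 87 mm and grips with 3 to 60 N. Pads are 19 mm wide; open, the fingers measure 117 mm over their backs; the gripper's body (75 mm by 190 mm) begins 51 mm behind the grasp point.
Start: joints at [71.454, 18.392, -4.016, 83.108, 1.295, 78.541, -3.26], TCP at [0.215, -0.613, 0.223] pointing down, gripper open.
Joint ranges: [-163.93, 163.93], [-17.29, 119.83], [-79.2, 71.16], [3.27, 140.29], [-89.18, 269.18], [5.43, 117.66], [-154.24, 154.24]. Speed limits (degrees/s): [147.25, 147.25, 180, 180, 180, 180, 180].

### API

Orientations are given as [roll, pitch, yaw] about the fixed x, y, z axes, in that order (R = Rz(yaw) Ry(pitch) Rx(roll)).
In Python, from cell import get_obs, read_camera, sign_off, silhouettes gives the robot as it stands.
- The arm moves only by the tool play_rows, never from a script. Its argument "steps" is a list that holds one entry, the list of rows, each a list of 7 numbers: the shift along the tool's x, y, z in m, then the turn, a rotation vector about the tool's x, y, z in rad, then the finger opening in m, from 0 to 0.087. A call has 1 to 12 rows; each row shifts and turns the commanded pose from where the row before left it, along the tool's axes as they then stand; what a row does not reach is not made up. A row lasts 1/10 s, in which the tool goes at most 50 mm and 8.59 degrees, less where a joint would pass 70% of its speed; a pose out of reach is approached as far as the arm can. A call is refused whole if a number of a shift passes 0.05 or a number of a turn 0.15, either way. A call with a gripper value outside its range is refused whole. The fingers move at their own pace and stop on an object; "force" is the grip in N (left out, the last holds). Time passes only in rows, so rows that do not move let the fingers close. It gives the time, the measured TCP pose, the force, the opening and the grip force at its end, in the units of the state.
- get_obs(): the state, without advancing time (a new reading comes with each control period).
- read_camera(name): name is "scene" or "top" or "wrist"; returns a dict with "frame" (480x640x3 uint8, red, green, blue), "intrinsics" (3x3 intrinsics, pixels), "k1" (the pictures are not rectified: a ray, as slopes to the right and down, at radius r is drawn at 1 + k1 r^2 times it, then the intrinsics apply), "view" (4x4, takes a point from world to camera coordinates). Camera axes: x right, y up, looking along -z (the intrinsics and any distortion apply to the point x, -y, -z); pixel columns grow to the right and rows downward; lengths in m; the calibration is good to about 2 mm. A picture is of the moment at which its call begins. There is no depth.
- sign_off(): hands the job in; it is judged then, once.
Trained networks look in the newest picture that a camera, given by its name, has taken for a name from the list of things; names that differ only in an ending like _2 or _b are one class to them, and where a whole thing is asked for, a point or a joint stands for the part that bears it (a point fixed in the world has none). Each returns a list of dicts, best first, with "p" (0 to 1); they miss things now and then, are a little off and sometimes report something else, mostly with a low value. They report only what shows in the picture. A call takes as long as a camera call. They do not tell look-alikes from the thing itself.
- silhouettes(camera, name): "pixels" (480x640 bool, what is visible of it) and "extent" ([left, top, right, bottom] in pixels, round what is visible of it).
The state is a dict: "time_s": time; "qpos": joint angles; "joint_velocities": joint speeds; "effort": joint torques, N m; "tool_pos": TCP position; "tool_rot": TCP orientation; "force": force on the tool from outside, world axes, zero at the start; "wrist_torque": the same for the moment, N m; "grip_width": finger opening in m; "grasp_force": force on a finger pad.
Only numpy, scipy, OpenCV 4.12 (cv2) and the standard library are available. Lean on these libraries where they do the work, as an engineer would, in place of code of your own. Each camera call takes 0.05 s, during which the arm holds its last target. There are 200 camera calls.

### The job

One of the four look-alike tins is full. Find it by tipping: press gently down on a tin's feed chute until the tin rises a little on its edge, feel the weight, and let it settle back where it stood. Then slide the full tin, upright on its mat, until it stands squarely up against the front of the grey pegboard tray, leaving the other three tins and everything else where they are.

Things in the scene. Friction and masses are not known exactly. Their poses are not given: they have to be found in the camera images.
- tin_a: One of four look-alike metal tins, shut, 96 x 96 mm, 90 mm tall; a flat feed chute 90 mm wide sticks out 70 mm from its -x side (towards the robot), chute top 26 and underside 20 mm above the tin's foot. Too wide to grasp. Origin: centre of the 96 mm square foot; z up; x within 12 degrees of the tray's x. Which tin holds what changes each time and cannot be seen.
- tin_b: One of four look-alike metal tins, shut, 96 x 96 mm, 90 mm tall; a flat feed chute 90 mm wide sticks out 70 mm from its -x side (towards the robot), chute top 26 and underside 20 mm above the tin's foot. Too wide to grasp. Origin: centre of the 96 mm square foot; z up; x within 12 degrees of the tray's x. Weight: one full 0.8 kg, two half full 0.38 kg, one nearly empty 0.2 kg.
- tin_c: One of four look-alike metal tins, shut, 96 x 96 mm, 90 mm tall; a flat feed chute 90 mm wide sticks out 70 mm from its -x side (towards the robot), chute top 26 and underside 20 mm above the tin's foot. Too wide to grasp. Origin: centre of the 96 mm square foot; z up; x within 12 degrees of the tray's x. Pressed down 55 mm out on the chute, it tips at about 7 to 10 N (full), 3.5 to 5.7 (half), 2 (empty).
- tin_d: One of four look-alike metal tins, shut, 96 x 96 mm, 90 mm tall; a flat feed chute 90 mm wide sticks out 70 mm from its -x side (towards the robot), chute top 26 and underside 20 mm above the tin's foot. Too wide to grasp. Origin: centre of the 96 mm square foot; z up; x within 12 degrees of the tray's x. Load loose by 8 mm inside. Pushed level under 60 mm up, it slides.
- tray: Grey pegboard tray fixed on the table behind the row of tins: 120 mm deep (x), 720 mm long (y), 35 mm high from the table, pegs and tools on top up to 57 mm. Origin: centre of its underside; x points away from the robot, square to its front. The tins stand in a row before it, 175 mm apart along y, centres 130 to 180 mm from its front.
- tray_front (a point): Middle of the tray's flat upright front face, at table height; same axes as the tray. A tin squarely home has its foot centre 48 mm before this face (x = -48 mm here).
- mat: Thin dark bench mat fixed flat on the table, 520 x 800 mm, its top 3 mm above the table; origin: centre of its underside. The tins and the tray stand on it. Friction of the tins on it is 0.5 to 0.7.
- door_handle: Chrome lever door handle lying along its x axis, 130 mm long, 22 mm thick, in a gap between two tins' lanes. A bystander: not to be disturbed.
- screwdriver: Screwdriver lying along its x axis in the middle gap between the tins' lanes. A bystander: not to be disturbed.
- scraper: Scraper, wooden grip and steel blade, 155 mm long, 28 mm wide, 12 mm high, lying along x in a gap between the tins' lanes. A bystander: not to be disturbed.
- clamp: Blue plastic bar clamp lying flat, 170 x 75 x 16 mm, beyond the left (+y) end of the row. A bystander: not to be disturbed.
- case: Orange plastic case, 120 x 180 x 50 mm, beyond the right (-y) end of the row. A bystander: not to be disturbed.
- mug: White mug, 80 mm across, 90 mm high, standing beyond the left end of the tray. A bystander: not to be disturbed.
Things that resemble listed ones, but are neither listed nor needed, are in the scene too. Leave any pink or yellow look-alike of the tin_c alone.

How it is judged (in metres and radians):
On the way, in this order (a step that is already met when the one before it is completed fails the run):
1. a tin is tipped on its edge (tilted 0.03 to 0.4 rad) while bearing over 11 N on the mat with its weight and the press on its chute, as the full one does (((angle between tin_a's own z axis and vertical between 0.03 and 0.4 rad and contact force between tin_a and mat above 11 N) or (angle between tin_b's own z axis and vertical between 0.03 and 0.4 rad and contact force between tin_b and mat above 11 N) or (angle between tin_c's own z axis and vertical between 0.03 and 0.4 rad and contact force between tin_c and mat above 11 N) or (angle between tin_d's own z axis and vertical between 0.03 and 0.4 rad and contact force between tin_d and mat above 11 N))), for 0.1 s.
2. all tins stand flat again, within 30 mm of where they stood (angle between each of tin_a, tin_b, tin_c, tin_d's own z axis and vertical below 0.015 rad and distance of each of tin_a, tin_b, tin_c, tin_d from where it was at the start of the episode below 0.03 m), for 0.2 s.
At the end, for the whole second after the job is handed in: The full tin (bearing over 6 N on the mat) stands upright and still against the tray's front: its centre 40 to 60 mm before the face, within 0.12 rad of square to it; the other three tins stand upright within 30 mm of where they started (((x of tin_a in the frame of tray_front between -0.06 and -0.04 m and y of tin_a in the frame of tray_front between -0.36 and 0.36 m and angle between the x axis of tin_a and the x axis of tray, either way round below 0.12 rad and contact force between tin_a and mat above 6 N and linear speed of tin_a below 0.01 m/s and distance of each of tin_b, tin_c, tin_d from where it was at the start of the episode below 0.03 m) or (x of tin_b in the frame of tray_front between -0.06 and -0.04 m and y of tin_b in the frame of tray_front between -0.36 and 0.36 m and angle between the x axis of tin_b and the x axis of tray, either way round below 0.12 rad and contact force between tin_b and mat above 6 N and linear speed of tin_b below 0.01 m/s and distance of each of tin_a, tin_c, tin_d from where it was at the start of the episode below 0.03 m) or (x of tin_c in the frame of tray_front between -0.06 and -0.04 m and y of tin_c in the frame of tray_front between -0.36 and 0.36 m and angle between the x axis of tin_c and the x axis of tray, either way round below 0.12 rad and contact force between tin_c and mat above 6 N and linear speed of tin_c below 0.01 m/s and distance of each of tin_a, tin_b, tin_d from where it was at the start of the episode below 0.03 m) or (x of tin_d in the frame of tray_front between -0.06 and -0.04 m and y of tin_d in the frame of tray_front between -0.36 and 0.36 m and angle between the x axis of tin_d and the x axis of tray, either way round below 0.12 rad and contact force between tin_d and mat above 6 N and linear speed of tin_d below 0.01 m/s and distance of each of tin_a, tin_b, tin_c from where it was at the start of the episode below 0.03 m)) and angle between each of tin_a, tin_b, tin_c, tin_d's own z axis and vertical below 0.03 rad); the robot touches nothing.
It fails at once if a tin is toppled (tilted over 0.6 rad) (angle between any of tin_a, tin_b, tin_c, tin_d's own z axis and vertical above 0.6 rad).
It fails at once if a tin is lifted off the mat (underside centre over 50 mm high) (height (world z) of any of tin_a, tin_b, tin_c, tin_d above 0.05 m).
It fails at once if a bystander is moved more than 30 mm (distance of any of door_handle, screwdriver, scraper, clamp, case, mug from where it was at the start of the episode above 0.03 m).
It also fails if it takes over 72 s, if anything falls off the work surface, if the arm or the gripper's body presses on something with over 40 N, if the wrist force passes 120 N, or if a joint passes its speed limit or range.

## Working session

There is one attempt and no reset: what is moved stays moved. The work goes in short steps, Python scripts to look and compute and a tool call to move; the robot and the scene stay as the last step left them, time stands still between calls to the robot, and variables do not carry over. Pictures are saved under pics/ and viewed, at most 10 in all, crops included, and the job is handed in when it is done.

Besides the shell and the picture viewer there is one more tool, called after "Call:" in YAML: its name, and indented under it one key for each argument. play_rows: Moves the arm, as the interface text tells. Its arguments: {"type":"object","properties":{"steps":{"type":"array","items":{"type":"array","items":{"type":"array","items":{"type":"number"}}}},"force":{"type":"number"}},"required":["steps"]}

```bash
mkdir -p pics; ls
cat > h.py <<'E'
import numpy as np, cv2
from cell import get_obs, read_camera, sign_off, silhouettes
def ray(c,u,v):
    K=np.array(c["intrinsics"]);V=np.array(c["view"])
    d=cv2.undistortPoints(np.array([[[u,v]]],float),K,np.array([c["k1"],0,0,0.]))[0,0]
    R=V[:3,:3];o=-R.T@V[:3,3]
    return o,R.T@np.array([d[0],-d[1],-1.])
def at(c,u,v,z):
    o,d=ray(c,u,v);return o+d*(z-o[2])/d[2]
def proj(c,P):
    V=np.array(c["view"]);p=V[:3,:3]@np.array(P,float)+V[:3,3]
    x,y=p[0]/-p[2],-p[1]/-p[2];s=1+c["k1"]*(x*x+y*y)
    q=np.array(c["intrinsics"])@[x*s,y*s,1];return q[:2]
E
python3 - <<'E'
from h import *
for n in("top","scene"):
    c=read_camera(n);cv2.imwrite(f"pics/{n}0.png",c["frame"][:,:,::-1])
    print(n,np.round(c["intrinsics"],1).tolist(),c["k1"],np.round(c["view"],3).tolist())
    for k in("tin_a","tray"):
        for d in silhouettes(n,k):print(k,round(d["p"],2),d["extent"],d["pixels"].sum())
o=get_obs();print(o)
E
```

```text
pics
top [[507.3, 0.0, 314.6], [0.0, 507.3, 246.8], [0.0, 0.0, 1.0]] -0.013455697554004952 [[-0.049, -0.999, 0.007, -0.004], [0.975, -0.047, 0.216, -0.48], [-0.215, 0.017, 0.976, -1.079], [0.0, 0.0, 0.0, 1.0]]
tin_a 0.95 [378.5, 183.3, 433.6, 265.2] 3519
tin_a 0.74 [301.2, 186.3, 356.2, 269.9] 3473
tin_a 0.72 [134.3, 110.2, 435.5, 177.2] 15425
tin_a 0.64 [218.0, 203.1, 270.9, 284.8] 3562
tin_a 0.6 [141.0, 200.6, 201.6, 289.7] 3874
tin_a 0.59 [405.7, 345.8, 500.0, 399.6] 3976
tin_a 0.58 [129.4, 341.6, 222.4, 396.3] 3886
tray 0.69 [130.5, 109.7, 438.1, 178.0] 15714
scene [[547.9, 0.0, 322.6], [0.0, 547.9, 244.0], [0.0, 0.0, 1.0]] -0.0897223154002196 [[0.726, 0.687, -0.014, -0.332], [-0.488, 0.53, 0.694, 0.225], [0.484, -0.497, 0.72, -1.865], [0.0, 0.0, 0.0, 1.0]]
tin_a 0.95 [151.8, 225.3, 216.2, 276.8] 2046
tin_a 0.92 [292.1, 233.4, 358.9, 288.8] 2256
tin_a 0.84 [364.8, 170.5, 429.2, 219.1] 1745
tin_a 0.75 [251.3, 269.0, 314.0, 326.5] 2320
tin_a 0.67 [331.9, 199.5, 389.7, 248.8] 1915
tin_a 0.58 [306.5, 134.7, 358.0, 182.4] 1515
tin_a 0.2 [297.4, 203.9, 493.9, 385.2] 10266
tray 0.87 [302.3, 206.8, 494.0, 384.7] 10208
{'time_s': 0.3, 'qpos': array([71.45535659, 18.409815  , -4.01586513, 83.12962809,  1.29335891,
       78.54229799, -3.26013842]), 'joint_velocities': array([ 0.06779228, -0.10931535, -0.05585265, -0.29255599, -0.03912155,
        0.0182661 , -0.01799239]), 'effort': array([ 1.99680358e-05, -4.90529394e+01, -4.02626451e-01, -3.12215388e+01,
       -6.36313856e-02,  3.87629913e-02,  1.32646946e-04]), 'tool_pos': array([ 0.21531168, -0.61311395,  0.2221899 ]), 'tool_rot': array([-1.79963339e+02,  2.18168011e-03,  1.93532415e+01]), 'force': array([-0.38154505,  0.71100068, -0.38402391]), 'wrist_torque': array([ 0.01564921,  0.03698567, -0.01291222]), 'grasp_force': 0.0, 'grip_width': 0.08656813801310555}
```

View pics/top0.png

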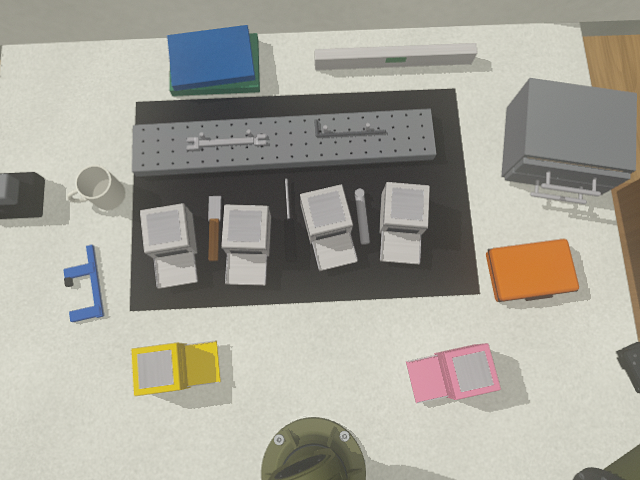

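View pics/scene0.png

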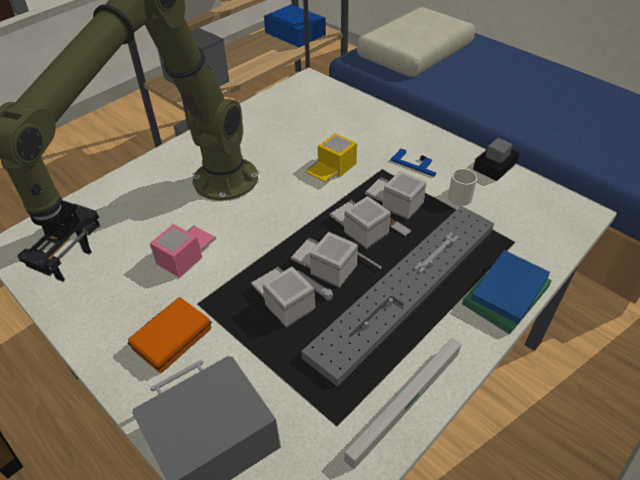

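```bash
cat >> h.py <<'E'
from scipy.optimize import minimize
def box(x0,x1,y0,y1,z0,z1):return np.array([[x,y,z] for x in(x0,x1) for y in(y0,y1) for z in(z0,z1)])
TIN=[box(-.048,.048,-.048,.048,0,.09),box(-.118,-.048,-.045,.045,.02,.026)]
TRAY=[box(-.06,.06,-.36,.36,-.003,.032)]
def render(c,parts,p):
    m=np.zeros((480*4,640*4),np.uint8);C,S=np.cos(p[2]),np.sin(p[2])
    for b in parts:
        w=b@np.array([[C,S,0],[-S,C,0],[0,0,1]])+[p[0],p[1],.003]
        q=np.array([proj(c,x) for x in w])*4+1.5
        cv2.fillConvexPoly(m,cv2.convexHull(np.round(q).astype(np.int32)),255)
    return cv2.resize(m,(640,480),interpolation=cv2.INTER_AREA)/255.
def fit(obs,parts,p0):
    def f(v):
        p=np.array([v[0],v[1],v[2]*5]);s=0
        for c,m in obs:
            r=render(c,parts,p);s+=np.abs(r-m).sum()/m.sum()
        return s
    v=np.array([p0[0],p0[1],p0[2]/5])
    r=minimize(f,v,method="Nelder-Mead",options=dict(initial_simplex=v+np.vstack([np.zeros(3),np.diag([.012,.012,.02])]),xatol=1e-4,fatol=1e-4,maxiter=200))
    return np.array([r.x[0],r.x[1],r.x[2]*5]),r.fun
E
python3 - <<'E'
from h import *
c=read_camera("top");D=silhouettes("top","tin_a");T=silhouettes("top","tray")[0]
s=read_camera("scene");DS=silhouettes("scene","tin_a");TS=silhouettes("scene","tray")[0]
t=at(c,284,141,.035);p,e=fit([(c,T["pixels"])],TRAY,[t[0],t[1],-.05]);print("tray top",p.round(4),e)
p,e=fit([(s,TS["pixels"])],TRAY,p);print("tray scene",p.round(4),e)
p,e=fit([(c,T["pixels"]),(s,TS["pixels"])],TRAY,p);print("tray both",p.round(4),e);TP=p
for d in D:
    l,tp,r,b=d["extent"];
    if not(r-l<80 and tp<300 and tp>150):continue
    g=at(c,(l+r)/2,tp*.55+b*.45,.05);p,e=fit([(c,d["pixels"])],TIN,[g[0],g[1],-.05])
    # scene mask with nearest centroid
    q=proj(s,[p[0]-.02,p[1],.04]);m=min(DS,key=lambda k:np.hypot(*(np.array([(k["extent"][0]+k["extent"][2])/2,(k["extent"][1]+k["extent"][3])/2])-q)))
    p2,e2=fit([(c,d["pixels"]),(s,m["pixels"])],TIN,p)
    C,S=np.cos(TP[2]),np.sin(TP[2]);dx,dy=p[:2]-TP[:2]
    print(p.round(4),round(e,3),"both",p2.round(4),round(e2,3),"in tray_front",round(C*dx+S*dy+.06,3),round(-S*dx+C*dy,3),"ang",round(p[2]-TP[2],3))
E
```

```text
tray top [0.7511 0.033  0.0167] 0.045595104941114545
tray scene [0.7478 0.0344 0.0119] 0.025157787606852493
tray both [0.7486 0.0339 0.0112] 0.07497077182318904
[ 0.5249  0.1233 -0.0787] 0.037 both [ 0.5248  0.1211 -0.0983] 0.088 in tray_front -0.163 0.092 ang -0.09
[ 0.5547 -0.0557  0.1906] 0.036 both [ 0.5547 -0.0556  0.1911] 0.11 in tray_front -0.135 -0.087 ang 0.179
[0.5311 0.2988 0.1136] 0.038 both [0.5308 0.2982 0.1031] 0.09 in tray_front -0.154 0.267 ang 0.102
[ 0.5574 -0.2338 -0.1259] 0.032 both [ 0.5563 -0.2338 -0.1368] 0.084 in tray_front -0.134 -0.266 ang -0.137
```

Candidates in top view: grey tins at (168,243), (246,243), (328,227), (404,222) – all four must be tested; the yellow (175,368) and pink (453,372) ones are decoys. I fit all four grey tins' poses cleanly. Moving to the right-hand tin (P1).

Call:
play_rows:
  steps:
    - [[0, 0, 0, 0, 0, 0.1126, 0], [0, 0, 0, 0, 0, 0.1126, 0], [0, 0, 0, 0, 0, 0.1126, 0], [0.024, -0.039, 0, 0, 0, 0, 0], [0.024, -0.039, 0, 0, 0, 0, 0], [0.024, -0.039, 0, 0, 0, 0, 0], [0.024, -0.039, 0, 0, 0, 0, 0], [0.024, -0.039, 0, 0, 0, 0, 0], [0.024, -0.039, 0, 0, 0, 0, 0], [0.024, -0.039, 0, 0, 0, 0, 0], [0.024, -0.039, 0, 0, 0, 0, 0], [0, 0, 0, 0, 0, 0, 0]]

```text
time_s: 1.8
tool_pos: [0.4118, -0.2943, 0.2232]
tool_rot: [-179.9, -0.1, 0.7]
force: [-0.0, -0.0, 0.7]
grip_width: 0.0028
grasp_force: 0.0
```

Call:
play_rows:
  steps:
    - [[0.0215, -0.0365, 0, 0, 0, 0.01, 0], [0.0215, -0.0365, 0, 0, 0, 0, 0], [0, 0, 0.04, 0, 0, 0, 0], [0, 0, 0.04, 0, 0, 0, 0], [0, 0, 0.04, 0, 0, 0, 0], [0, 0, 0.03, 0, 0, 0, 0], [0, 0, 0.01, 0, 0, 0, 0], [0, 0, 0.005, 0, 0, 0, 0], [0, 0, 0, 0, 0, 0, 0], [0, 0, 0, 0, 0, 0, 0]]

```text
time_s: 2.8
tool_pos: [0.452, -0.2293, 0.0592]
tool_rot: [179.9, -0.2, -0.6]
force: [0.6, 0.4, 0.4]
grip_width: 0.0007
grasp_force: 0.0
```

Run:
```python
from h import *
for n in("wrist","scene"):
    c=read_camera(n);f=c["frame"][:,:,::-1]
    if n=="scene":f=cv2.resize(f[200:400,180:420],(720,600),interpolation=cv2.INTER_CUBIC)
    cv2.imwrite(f"pics/{n}1.png",f)
o=get_obs();print(o["tool_pos"],o["tool_rot"],o["force"])
```

```text
[ 0.45186062 -0.22915928  0.05910824] [ 1.79907589e+02 -1.39910111e-01 -5.77471306e-01] [ 0.11955564 -0.20262029  0.2063049 ]
```

View pics/scene1.png

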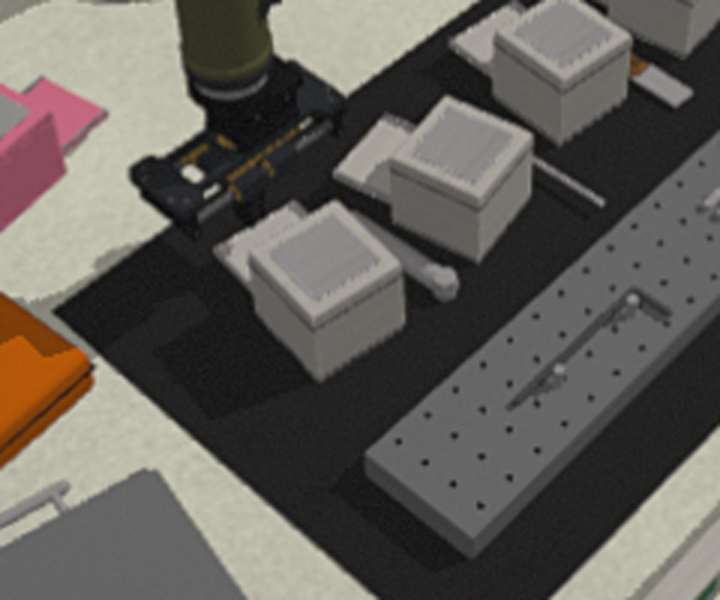

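The crop shows the closed fingers over P1's chute at crop pixel (255,205), clear of the door handle at (420,265). Descending now.

Call:
play_rows:
  steps:
    - [[0.003, -0.008, 0.012, 0, 0, 0.01, 0], [0, 0, 0.01, 0, 0, 0, 0], [0, 0, 0.003, 0, 0, 0, 0], [0, 0, 0, 0, 0, 0, 0], [0, 0, 0, 0, 0, 0, 0]]

```text
time_s: 3.4
tool_pos: [0.4539, -0.221, 0.0328]
tool_rot: [180.0, -0.0, -1.2]
force: [-0.2, -0.1, -0.2]
grip_width: 0.0006
grasp_force: 0.0
```

Call:
play_rows:
  steps:
    - [[0, 0, 0.0015, 0, 0, 0, 0], [0, 0, 0.0015, 0, 0, 0, 0], [0, 0, 0.0015, 0, 0, 0, 0], [0, 0, 0, 0, 0, 0, 0], [0, 0, 0, 0, 0, 0, 0]]

```text
time_s: 3.9
tool_pos: [0.4535, -0.2207, 0.0283]
tool_rot: [180.0, 0.0, -1.2]
force: [-3.8, 0.2, 4.6]
grip_width: 0.0004
grasp_force: 2.3
```

Call:
play_rows:
  steps:
    - [[0, 0, 0.0015, 0, 0, 0, 0], [0, 0, 0.0015, 0, 0, 0, 0], [0, 0, 0, 0, 0, 0, 0], [0, 0, 0, 0, 0, 0, 0]]

```text
time_s: 4.3
tool_pos: [0.4528, -0.2206, 0.025]
tool_rot: [-180.0, 0.1, -1.2]
force: [-4.1, 1.6, 5.7]
grip_width: 0.0006
grasp_force: 2.8
```

P1: about 5.7 N → a half tin (already tipped ~4 mm). Let it settle, on to P2.

Call:
play_rows:
  steps:
    - [[0, 0, -0.0015, 0, 0, 0, 0], [0, 0, -0.0015, 0, 0, 0, 0], [0, 0, -0.0015, 0, 0, 0, 0], [0, 0, -0.0015, 0, 0, 0, 0], [0, 0, -0.005, 0, 0, 0, 0], [0, 0, -0.02, 0, 0, 0, 0], [0, -0.025, 0, 0, 0, -0.02, 0], [0, -0.03, 0, 0, 0, 0, 0], [0, -0.03, 0, 0, 0, 0, 0], [0, -0.03, 0, 0, 0, 0, 0], [0, -0.03, 0, 0, 0, 0, 0], [0, 0, 0, 0, 0, 0, 0]]

```text
time_s: 5.5
tool_pos: [0.4542, -0.07, 0.0559]
tool_rot: [-179.9, -0.0, 0.5]
force: [0.4, -0.9, -0.6]
grip_width: 0.0003
grasp_force: 0.0
```

Call:
play_rows:
  steps:
    - [[0, 0.005, 0.012, 0, 0, 0, 0], [0, 0, 0.009, 0, 0, 0, 0], [0, 0, 0.0025, 0, 0, 0, 0], [0, 0, 0, 0, 0, 0, 0], [0, 0, 0, 0, 0, 0, 0]]

```text
time_s: 6.0
tool_pos: [0.4543, -0.081, 0.0323]
tool_rot: [-180.0, 0.0, -0.1]
force: [0.0, -0.4, 0.1]
grip_width: 0.0007
grasp_force: 0.0
```

Call:
play_rows:
  steps:
    - [[0, 0, 0.0015, 0, 0, 0, 0], [0, 0, 0.0015, 0, 0, 0, 0], [0, 0, 0.0015, 0, 0, 0, 0], [0, 0, 0, 0, 0, 0, 0], [0, 0, 0, 0, 0, 0, 0]]

```text
time_s: 6.5
tool_pos: [0.4544, -0.0807, 0.0289]
tool_rot: [180.0, 0.0, -0.0]
force: [-2.8, -0.2, 9.0]
grip_width: 0.0002
grasp_force: 4.3
```

Call:
play_rows:
  steps:
    - [[-0.0002, 0, 0.0015, 0, 0, 0, 0], [-0.0003, 0, 0.0015, 0, 0, 0, 0], [0, 0, 0, 0, 0, 0, 0], [0, 0, 0, 0, 0, 0, 0]]

```text
time_s: 6.9
tool_pos: [0.453, -0.0811, 0.0257]
tool_rot: [179.9, 0.1, -0.0]
force: [-5.5, -0.7, 8.3]
grip_width: 0.0005
grasp_force: 5.0
```

P2: 8–9 N → the full tin. A little more for margin, hold, then release and back off.

Call:
play_rows:
  steps:
    - [[-0.0005, 0, 0.0015, 0, 0, 0, 0], [0, 0, 0, 0, 0, 0, 0], [0, 0, 0, 0, 0, 0, 0]]

```text
time_s: 7.2
tool_pos: [0.4523, -0.0812, 0.0241]
tool_rot: [179.9, 0.1, -0.0]
force: [-6.1, -0.5, 9.5]
grip_width: 0.0006
grasp_force: 4.9
```

Call:
play_rows:
  steps:
    - [[0.0003, 0, -0.0015, 0, 0, 0, 0], [0.0003, 0, -0.0015, 0, 0, 0, 0], [0.0003, 0, -0.0015, 0, 0, 0, 0], [0, 0, -0.0015, 0, 0, 0, 0], [0, 0, -0.003, 0, 0, 0, 0], [0, 0, -0.01, 0, 0, 0, 0], [0, 0, -0.03, 0, 0, 0, 0], [0, 0, -0.03, 0, 0, 0, 0.06], [0, 0, 0, 0, 0, 0, 0.06], [0, 0, 0, 0, 0, 0, 0.06], [0, 0, 0, 0, 0, 0, 0.06]]

```text
time_s: 8.3
tool_pos: [0.4534, -0.0804, 0.1018]
tool_rot: [-180.0, 0.1, 0.0]
force: [-0.5, 0.5, -0.5]
grip_width: 0.0246
grasp_force: 0.0
```

Run:
```python
from h import *
c=read_camera("top");D=silhouettes("top","tin_a")
cv2.imwrite("pics/top2.png",cv2.resize(c["frame"][150:320,130:450,::-1],(800,425),interpolation=cv2.INTER_CUBIC))
for d in D:
    l,tp,r,b=d["extent"]
    if not(r-l<80 and 150<tp<300):continue
    g=at(c,(l+r)/2,tp*.55+b*.45,.05);p,e=fit([(c,d["pixels"])],TIN,[g[0],g[1],0]);print(p.round(4),round(e,3))
o=get_obs();print(o["tool_pos"],o["tool_rot"],o["force"],o["grip_width"])
```

```text
[ 0.5582 -0.2365 -0.1354] 0.345
[ 0.5247  0.1234 -0.0784] 0.027
[0.5299 0.2987 0.1139] 0.032
[ 0.5512 -0.0318  0.0459] 3.607
[ 0.45330795 -0.08038396  0.10148317] [-1.79967153e+02  1.21023462e-01  4.26120759e-03] [ 0.10044234 -0.11324138 -0.52634077] 0.03225174294002728
```

View pics/top2.png

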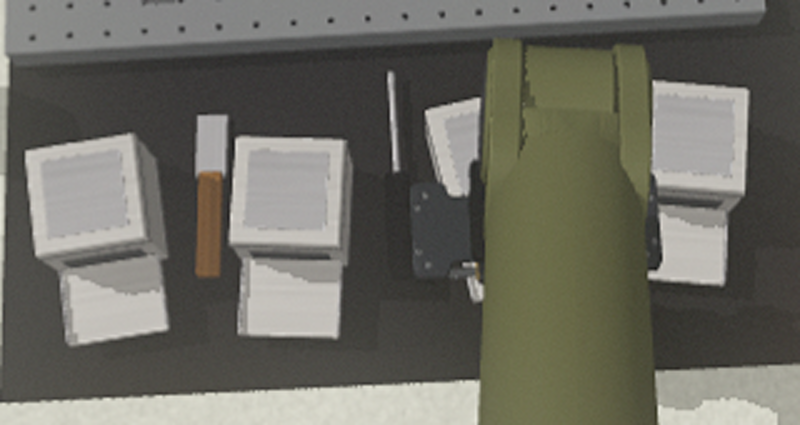

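Call:
play_rows:
  steps:
    - [[0, 0, 0, 0, 0, -0.095, 0.055], [0, 0, 0, 0, 0, -0.095, 0.055], [0.014, -0.005, 0, 0, 0, 0, 0.055], [0, 0, 0, 0, 0.07, 0, 0.055], [0, 0, 0, 0, 0.07, 0, 0.055], [-0.0028, 0, 0.0198, 0, 0, 0, 0.055], [-0.0028, 0, 0.0198, 0, 0, 0, 0.055], [-0.0028, 0, 0.0198, 0, 0, 0, 0.055], [0, 0, 0, 0, 0, 0, 0.055], [0, 0, 0, 0, 0, 0, 0.055]]

```text
time_s: 9.4
tool_pos: [0.4665, -0.0727, 0.0421]
tool_rot: [-179.9, -7.9, 10.9]
force: [0.2, 0.2, -0.1]
grip_width: 0.0544
grasp_force: 0.0
```

Run:
```python
from h import *
c=read_camera("wrist");cv2.imwrite("pics/w3.png",c["frame"][:,:,::-1])
o=get_obs();print(o["tool_pos"],o["tool_rot"],o["force"],o["grip_width"])
x,y,_=o["tool_pos"];C,S=np.cos(.19),np.sin(.19);dx,dy=x-.5547,y+.0557;print("in tin frame",C*dx+S*dy,-S*dx+C*dy)
for d in silhouettes("wrist","tin_a"):print(d["p"],d["extent"])
```

```text
[ 0.46729787 -0.07291932  0.0428767 ] [-179.98897757   -8.03017327   10.89008483] [ 0.34811917 -0.23462574  0.10785932] 0.054916132272552945
in tin frame -0.08908128270697152 -0.00040277558319957996
0.97 [0.5, 0.0, 100.7, 272.4]
0.82 [162.9, 1.6, 453.0, 337.2]
0.69 [500.2, 37.6, 640.0, 297.3]
```

View pics/w3.png

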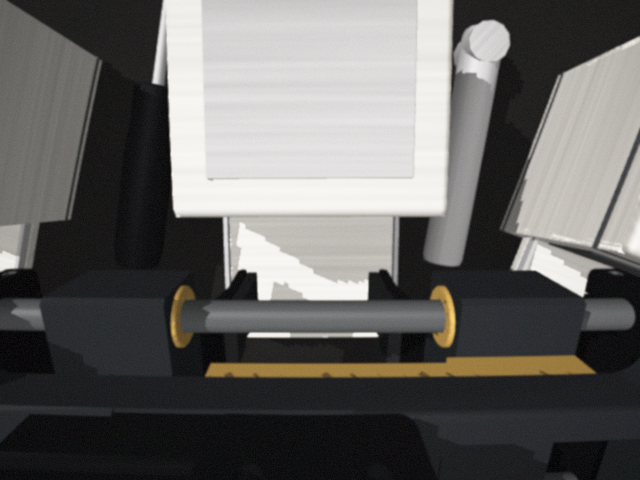

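The wrist view shows the full tin centred and square to the fingers (tin 173–447, fingers 237–380), the handle clear on the right at (475,150). Approach until contact.

Call:
play_rows:
  steps:
    - [[0.008, 0, 0.0011, 0, 0, 0, 0.055], [0.008, 0, 0.0011, 0, 0, 0, 0.055], [0.008, 0, 0.0011, 0, 0, 0, 0.055], [0.003, 0, 0.0004, 0, 0, 0, 0.055], [0.003, 0, 0.0004, 0, 0, 0, 0.055], [0.003, 0, 0.0004, 0, 0, 0, 0.055], [0, 0, 0, 0, 0, 0, 0.055]]

```text
time_s: 10.2
tool_pos: [0.4978, -0.0669, 0.0418]
tool_rot: [-180.0, -7.8, 10.9]
force: [-5.6, -1.3, 2.6]
grip_width: 0.0551
grasp_force: 2.3
```

Call:
play_rows:
  steps:
    - [[0.005, 0, 0.0007, 0, 0, 0, 0.055], [0.005, 0, 0.0007, -0.002, 0, 0.015, 0.055], [0.005, -0.0001, 0.0007, -0.002, 0, 0.015, 0.055], [0.005, -0.0002, 0.0007, -0.002, 0, 0.015, 0.055], [0.005, -0.0003, 0.0007, -0.002, 0, 0.015, 0.055], [0, 0, 0, 0, 0, 0, 0.055]]

```text
time_s: 10.8
tool_pos: [0.5234, -0.0616, 0.0418]
tool_rot: [-179.9, -7.9, 7.4]
force: [-2.0, -0.5, -1.2]
grip_width: 0.0548
grasp_force: 1.1
```

Call:
play_rows:
  steps:
    - [[0.005, -0.0003, 0.0007, -0.002, 0, 0.0147, 0.055], [0.005, -0.0004, 0.0007, -0.002, 0, 0.0147, 0.055], [0.005, -0.0005, 0.0007, -0.002, 0, 0.0147, 0.055], [0.005, -0.0005, 0.0007, -0.002, 0, 0.0147, 0.055], [0.005, -0.0006, 0.0007, -0.002, 0, 0.0147, 0.055], [0.005, -0.0006, 0.0007, -0.002, 0, 0.0147, 0.055], [0.005, -0.0006, 0.0007, -0.002, 0, 0.0147, 0.055], [0.005, -0.0006, 0.0007, -0.002, 0, 0.0147, 0.055], [0, 0, 0, 0, 0, 0, 0.055]]

```text
time_s: 11.7
tool_pos: [0.5659, -0.0542, 0.0432]
tool_rot: [-179.9, -8.1, 0.6]
force: [-0.6, 0.4, 0.2]
grip_width: 0.0549
grasp_force: 0.6
```

Call:
play_rows:
  steps:
    - [[0.003, 0, 0.0004, 0, 0, 0, 0.055], [0.003, 0, 0.0004, 0, 0, 0, 0.055], [0.003, 0, 0.0004, 0, 0, 0, 0.055], [0.003, 0, 0.0004, 0, 0, 0, 0.055]]

```text
time_s: 12.1
tool_pos: [0.5762, -0.0548, 0.0431]
tool_rot: [-180.0, -8.0, 0.6]
force: [-5.4, -0.7, 1.8]
grip_width: 0.0551
grasp_force: 2.7
```

Call:
play_rows:
  steps:
    - [[0.002, 0, 0.0003, 0, 0, 0, 0.055], [0.002, 0, 0.0003, 0, 0, 0, 0.055]]

```text
time_s: 12.3
tool_pos: [0.5802, -0.0547, 0.043]
tool_rot: [-180.0, -8.0, 0.6]
force: [-6.6, 0.6, 2.6]
grip_width: 0.055
grasp_force: 3.0
```

Call:
play_rows:
  steps:
    - [[0.002, 0, 0.0003, 0, 0, 0, 0.055], [0.001, 0, 0.0001, 0, 0, 0, 0.055], [0, 0, 0, 0, 0, 0, 0.055]]

```text
time_s: 12.6
tool_pos: [0.5814, -0.0548, 0.043]
tool_rot: [-180.0, -7.7, 0.6]
force: [-11.2, -0.6, 8.2]
grip_width: 0.0548
grasp_force: 5.9
```

Call:
play_rows:
  steps:
    - [[0.001, 0, 0.0001, 0, 0, 0, 0.055], [0.001, 0, 0.0001, 0, 0, 0, 0.055], [0, 0, 0, 0, 0, 0, 0.055]]

```text
time_s: 12.9
tool_pos: [0.5816, -0.0548, 0.0427]
tool_rot: [180.0, -7.5, 0.6]
force: [-17.0, 0.0, 12.5]
grip_width: 0.055
grasp_force: 8.5
```

Firmly home (17 N, no further advance). Back off, lift and look.

Call:
play_rows:
  steps:
    - [[-0.003, 0, -0.0004, 0, 0, 0, 0.055], [-0.006, 0, -0.0008, 0, 0, 0, 0.055], [-0.012, 0, -0.0017, 0, 0, 0, 0.055], [-0.02, 0, -0.0028, 0, 0, 0, 0.055], [0.0042, 0, -0.0297, 0, 0, 0, 0.055], [0.0056, 0, -0.0396, 0, 0, 0, 0.055], [0.0056, 0, -0.0396, 0, 0, 0, 0.055], [-0.04, 0, -0.02, 0, 0, 0, 0.055], [0, 0, -0.04, 0, 0, 0, 0.055], [0, 0, 0, 0, 0, 0, 0.055]]

```text
time_s: 13.9
tool_pos: [0.4982, -0.0561, 0.2119]
tool_rot: [179.8, -8.6, 0.6]
force: [1.1, -1.4, 0.4]
grip_width: 0.0551
grasp_force: 0.0
```

Run:
```python
from h import *
s=read_camera("scene");T=silhouettes("scene","tray")[0]
cv2.imwrite("pics/scene4.png",cv2.resize(s["frame"][130:400,180:500,::-1],(711,600),interpolation=cv2.INTER_CUBIC))
TP=np.array([.7486,.0339,.0115])
for d in silhouettes("scene","tin_a"):
    l,t,r,b=d["extent"];g=at(s,(l+r)/2,(t+b)/2,.05)
    if r-l>100 or not .4<g[0]<.75:continue
    p,e=fit([(s,d["pixels"])],TIN,[g[0],g[1],0]);C,S=np.cos(TP[2]),np.sin(TP[2]);dx,dy=p[:2]-TP[:2];print(p.round(4),round(e,3),"front",round(C*dx+S*dy+.06,3))
o=get_obs();print(o["time_s"],o["tool_pos"],o["force"])
```

```text
[0.5313 0.2968 0.1128] 0.039 front -0.154
[ 0.6401 -0.0549  0.0162] 0.111 front -0.049
[ 0.5243  0.1203 -0.0726] 0.04 front -0.163
[ 0.5565 -0.2343 -0.166 ] 0.049 front -0.135
14.05 [ 0.49666176 -0.05557183  0.20719582] [-0.01253694  0.04594978 -0.46115106]
```

View pics/scene4.png

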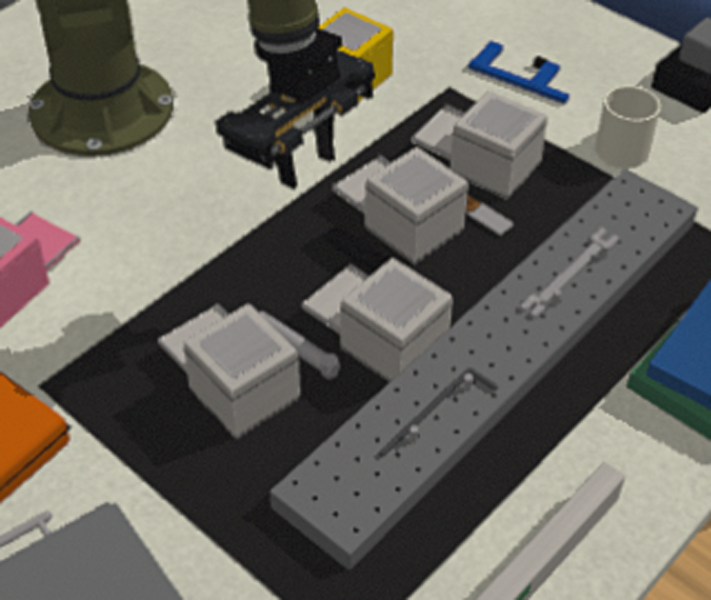

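The tin stands square at −49 mm against the tray, others unmoved; the screwdriver is not visible here, so I check the top view.

Run:
```python
from h import *
c=read_camera("top");cv2.imwrite("pics/top5.png",cv2.resize(c["frame"][100:320,130:450,::-1],(800,550),interpolation=cv2.INTER_CUBIC))
a=cv2.imread("pics/top0.png")
for n in("screwdriver","door_handle","scraper"):
    for d in silhouettes("top",n)[:2]:print(n,round(d["p"],2),d["extent"])
```

```text
screwdriver 0.75 [285.7, 178.4, 294.8, 259.1]
scraper 0.97 [208.4, 197.5, 222.6, 262.7]
scraper 0.41 [218.6, 203.2, 269.8, 285.0]
```

View pics/top5.png

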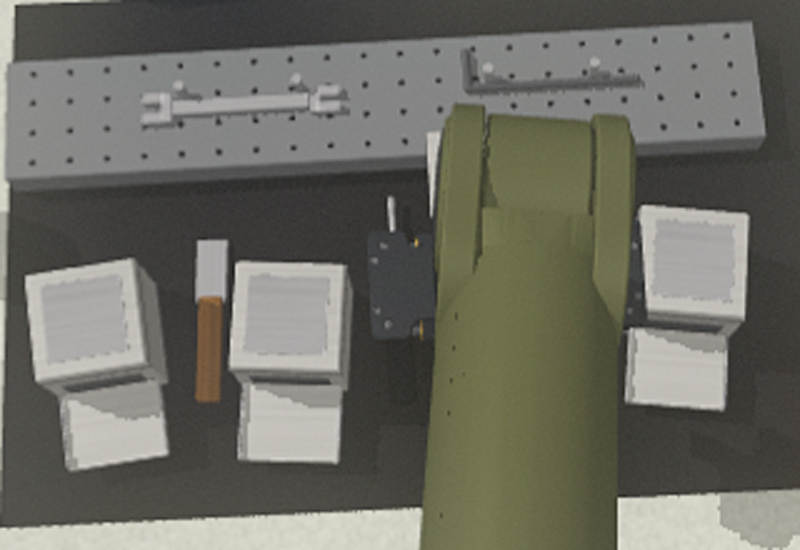

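The top view shows the screwdriver still in its gap (blade at crop (390,210), full-frame column 286–294 as at the start), and the scraper and the other tins where they were. Handing in.

```bash
python3 -c "
from cell import sign_off
print(sign_off())"
```

```text
the job is handed in; nothing more can be done
None
```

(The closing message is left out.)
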